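# Load the topping box and lock its lid down

### The arm

A 6-joint arm with a two-finger parallel gripper is mounted at the origin on the work surface. World frame = base frame: x ahead of the robot, y to its left, z up, the work surface at z = 0. Lengths are in mm, angles in rad, forces in N, time in s.
With the tool pointing down it reaches from about 325 to 775 mm from the base axis. Payload 5.5 kg.
Tool frame: the origin (TCP) lies at the very end of the fingers, on their centre line; the grasp point (between the pads) lies 19 mm behind it; y points along the fingers, x is the direction in which the jaws open and shut, and the axes are right-handed (so a half turn about y gives the same grasp; the last joint's range is limited). The gripper opens to 88 mm and grips with 3 to 60 N. Pads are 20 mm wide; open, the fingers measure 115 mm over their backs; the gripper's body (75 mm by 178 mm) begins 61 mm behind the grasp point.
Start: joints at [-1.176, 0.091, 1.231, -0, 1.82, -0.057], TCP at [261.953, -539.812, 222.631] pointing down, gripper open.
Joint ranges: [-2.87, 2.87], [-0.86, 2.18], [0.17, 2.46], [-1.51, 4.65], [0.06, 2.69], [-2.65, 2.65]. Speed limits (rad/s): [2.57, 2.57, 3.01, 3.14, 3.14, 3.14].

### API

Orientations are given as a 3x3 rotation matrix whose columns are the frame's x, y, z axes.
In Python, from rig import env, camera, camera_model, order gives the robot as it stands.
- The arm moves only by the tool move_arm, never from a script. Its argument "series" is a list of rows, each an object with "gripper": the gripper command: -1 is fully open, 1 is shut, values between are in proportion; "linear": the shift along the world's x, y, z in cm, a list of three; "yaw": the turn about the world's z in rad. In form: [{"gripper": gripper, "linear": [dx, dy, dz], "yaw": yaw}, ...]. A call has 1 to 10 rows; each row is the pose to reach, as a shift and turn from the pose commanded when the call began; what a row does not reach only later rows make up. A row lasts 1/8 s, in which the tool goes at most 62.5 mm and 10.7 degrees, less where a joint would pass 70% of its speed; a pose out of reach is approached as far as the arm can. A call with a gripper value outside its range is refused whole. The fingers move at their own pace and stop on an object; the grip force is fixed at half the most. Time passes only in rows, so rows that repeat a pose let the fingers close. It gives the time, the measured TCP pose, the force and the opening at its end, in the units of the state.
- env.sense(): the state, without advancing time (a new reading comes with each control period).
- camera(name): name is "scene" or "top" or "wrist"; returns the picture (480x640x3 uint8, red, green, blue); there is no depth.
- camera_model(name): a dict with "fx", "fy", "cx", "cy" (pixels), "xyz" and "attitude" of the camera in the world; the wrist camera has in their place "hand_eye" (4x4, takes a point from camera to tool coordinates, whose origin is the TCP and whose axes are the tool frame's). Camera axes: x right, y up, looking along -z (the intrinsics and any distortion apply to the point x, -y, -z); pixel columns grow to the right and rows downward; lengths in mm; the calibration is good to about 2 mm. A picture is of the moment at which its call begins: read the wrist's pose just before it. camera_model takes no time and is no camera call.
- order.job_done(): hands the job in, once; it reports no verdict.
The state is a dict: "t": time; "joint_pos": joint angles; "dq": joint speeds; "tau": joint torques, N m; "tool_pos": TCP position; "tool_rot": TCP orientation; "force": force on the tool from outside, world axes, zero at the start; "moment": the same for the moment, N m; "opening": finger opening in mm.
Only numpy, scipy, OpenCV 4.12 (cv2) and the standard library are available. Lean on these libraries where they do the work, as an engineer would, in place of code of your own. Each camera call takes 0.05 s, during which the arm holds its last target. There are 200 camera calls.

### The job

Turn the red-knobbed latch to free the lid of the green box, fold out the brass peg on the side panel and hang the lid on it by its wire bail. With the lid hanging there, stand every little topping bottle upright in the box. Then put the lid back flat on the box, cam towards the latch as before, fold the empty peg flat against the panel again and turn the latch back over the orange cam until it drops into the low notch and is fully home; leave the milk bottle, scale and cup where they are.

Things in the scene. Friction and masses are not known exactly. Their poses are not given: they have to be found in the camera images.
- box: Fixed open green box, 160 x 160 mm outside, 76 mm high, walls and floor 5 mm, no dividers. Origin: centre of its underside on the counter; z up. The latch post stands outside its -y wall, 110 mm from the box centre. All four bottles fit, e.g. at x, y = +-33 mm.
- lid: Loose square wooden lid, 0.25 kg. Origin: centre of the underside of its 144 x 144 x 8 mm rubber plug, which drops into the box mouth with 3 mm play all round; above it a 160 x 160 x 6 mm plate (top at z = 14 mm) rests on the rim. Seated: origin 68 mm above the box's origin. At the start it is seated, held by the latch, its x axis along the box's x. A rigid wire bail stands on it (see lid_eye).
- lid_tab (a point): Point to pinch from above on the black grip tab that stands on the bail's peak, 112 mm above the lid's origin. Tab: 24 mm along the lid's x, 10 mm along its y, from 24 mm below to 12 mm above this point.
- lid_eye (a point): Inside peak of the lid's bail, 83 mm above the lid's origin, 29 mm below lid_tab; rests on the top of the peg when hanging. Bail: rigid 8 mm wire in the lid's xz plane, legs at x = +-36 mm, pointed roof starting 62 mm above the origin; its opening, about 64 mm wide and 69 mm high above the plate, is threaded over the peg along the lid's y axis.
- latch (a joint): Latch handle about its upright pivot, rad. 0 = locked end stop: knob along the box's -y, paw over the lid. Grows clockwise seen from above to 1.57 = open: knob along the box's -x, paw clear of the lid. The paw's round tip rides over the orange cam on the lid: flat low notch below 0.15 rad, rising to a crest 9 mm up at 0.42 to 0.56 rad, down again by 0.85 rad. Locking: the same way back to 0.
- latch_knob (a point): grip point on the upright red knob (14 mm diameter, 36 mm tall, round) on the handle's tail, 75 mm from the pivot; the knob runs from 24 mm below to 12 mm above this point. Height above the counter 129 mm when the handle is down.
- latch_pivot (a point): Point on the latch's upright pivot axis at the top of the 8 mm thick, 14 mm wide handle bar (105 mm above the counter when down). The paw arm reaches 68 mm from the axis, opposite the knob; its tip (12 mm round, 60 mm from the axis) ends 1 mm above the lid's plate when locked. The lid can be lifted once the angle is above 1.3.
- panel: Fixed plywood upright panel, 240 mm long, 160 mm high, 20 mm thick, carrying the peg. Origin: foot of its front face; the front looks along its own -x (about world -y), its own y runs along the face (about world -x).
- hook (a joint): angle of the brass fold-out peg about its upright hinge, rad. 0 = folded flat along the panel (peg along the panel's +y, 30 mm in front of the face), 1.57 = folded fully out (peg along the panel's -x, end stop); counter-clockwise from above as it opens. Stiff (0.22 N m): stays where it is left.
- hook_hinge (a point): point on the peg's upright hinge axis at the height of the peg's axis, 170 mm above the counter, 30 mm in front of the panel's face.
- hook_seat (a point): where the bail should rest: top of the peg, 95 mm from the hinge axis (176 mm above the counter). The peg is a level round bar of 12 mm diameter, 150 mm long.
- hook_stub (a point): point on the upright stub at the free end of the peg to pinch from above, 150 mm from the hinge, 27 mm above the peg's axis. The stub is 12 mm in diameter, round, its top 36 mm above the peg's axis.
- bottle0: little topping bottle (amber), 0.09 kg, may be absent: round body 40 mm in diameter, shoulder 24 to 28 mm up, on it a slim bare-metal cap 20 mm in diameter up to 58 mm. Origin: centre of its underside.
- bottle1: little topping bottle (white), 0.09 kg, may be absent: round body 40 mm in diameter, shoulder 24 to 28 mm up, on it a slim bare-metal cap 20 mm in diameter up to 58 mm. Origin: centre of its underside.
- bottle2: little topping bottle (terracotta red), 0.09 kg, may be absent: round body 40 mm in diameter, shoulder 24 to 28 mm up, on it a slim bare-metal cap 20 mm in diameter up to 58 mm. Origin: centre of its underside.
- bottle3: little topping bottle (yellow), 0.09 kg, may be absent: round body 40 mm in diameter, shoulder 24 to 28 mm up, on it a slim bare-metal cap 20 mm in diameter up to 58 mm. Origin: centre of its underside.
- milk: bystander: white milk bottle, 70 mm diameter, 160 mm tall; origin under its centre.
- scale: bystander: flat black kitchen scale 150 x 130 x 20 mm; origin under its centre.
- cup: bystander: glass cup 72 mm wide, 75 mm tall; origin under its centre.
- latch_lift (a joint): how far the whole handle is lifted, m; 0 = down (in the notch, or open), about 0.009 on the crest of the cam. Gravity and a light spring hold it down with about 3 N; it may be lifted up to 30 mm.
- lid_cam (a point): crest of the orange double-sloped cam on the lid, 10 mm above the plate, at x = 28 mm, y = -57 mm on the lid. With the lid the right way round this cam is on the box's -y side, next to the latch.
There are look-alikes about, which are no part of the job. What is meant by the bottle0 is not purple or turquoise, and is the larger of those in its own colour.

How it is judged:
By the outcome, as a careful person would: the job done as asked, in the order asked, and still so for the second after the job is handed in, with the robot touching nothing.
Of bottle0, bottle1, bottle2, bottle3 only 2 to 4 are there at a start; the rules pass over those that are not, and their reading is None.
At some moment in a run one of bottle0, bottle1, bottle2, bottle3 may be knocked a few centimetres aside while the robot is not near it.
It also fails if it takes over 210 s, if anything falls off the work surface, if the arm or the gripper's body presses on something with over 40 N, if the wrist force passes 120 N, or if a joint passes its speed limit or range.

## Working session

There is one attempt and no reset: what is moved stays moved. The work goes in short steps, Python scripts to look and compute and a tool call to move; the robot and the scene stay as the last step left them, time stands still between calls to the robot, and variables do not carry over. Pictures are saved under pics/ and viewed, about 12 in all and at most 16, crops included, and the job is handed in when it is done.

Besides the shell and the picture viewer there is one more tool, called after "Emit:" by a JSON object that holds its "op" and its "data". move_arm: Moves the arm, as the interface text tells. Its arguments: {"type":"object","properties":{"series":{"type":"array"}},"required":["series"]}

```bash
ls; mkdir -p pics; cat > h.py <<'E'
import numpy as np, cv2
from rig import env, camera, camera_model, order
def snap(name,fn):
    s=env.sense(); im=camera(name); cv2.imwrite('pics/'+fn,im[:,:,::-1]); return s,im
def pose(name,s=None):
    m=camera_model(name)
    if 'hand_eye' in m:
        s=s or env.sense(); T=np.eye(4); T[:3,:3]=np.array(s['tool_rot']); T[:3,3]=s['tool_pos']
        T=T@np.array(m['hand_eye']); return m,T[:3,:3],T[:3,3]
    return m,np.array(m['attitude']),np.array(m['xyz'])
def K(m): return np.array([[m['fx'],0,m['cx']],[0,m['fy'],m['cy']],[0,0,1.]]),np.array(m.get('distortion',m.get('dist',[0,0,0,0,0])),float).ravel()
def atz(name,px,z,s=None):
    m,R,p=pose(name,s); k,d=K(m)
    u=cv2.undistortPoints(np.array([[px]],float),k,d)[0,0]
    r=R@np.array([u[0],-u[1],-1]); return p+r*(z-p[2])/r[2]
def proj(name,P,s=None):
    m,R,p=pose(name,s); k,d=K(m); c=(np.atleast_2d(P)-p)@R*[1,-1,-1]
    return cv2.projectPoints(c,np.zeros(3),np.zeros(3),k,d)[0][:,0]
E
python3 - <<'E'
from h import *
for n in('scene','top','wrist'):
    print(n,camera_model(n))
snap('top','t0.png');snap('scene','s0.png')
s=env.sense();print({k:np.round(s[k],3).tolist() for k in s})
E
```

```text
pics
scene {'fx': 460.23505772377234, 'fy': 460.23505772377234, 'cx': 316.5408595000925, 'cy': 240.49215388712895, 'xyz': array([1301.85323925, -291.61147735,  834.23290468]), 'attitude': array([[ 0.35846974, -0.60293872,  0.71271617],
       [ 0.93353991,  0.23286168, -0.27254115],
       [-0.00163868,  0.76304674,  0.64634123]])}
top {'fx': 530.3572122072225, 'fy': 530.3572122072225, 'cx': 312.02549316816487, 'cy': 235.4109380239499, 'xyz': array([ 293.54971726,  -11.17224816, 1394.2079039 ]), 'attitude': array([[ 0.02697519,  0.98079852, -0.19314915],
       [-0.99963547,  0.02668483, -0.00410518],
       [ 0.0011278 ,  0.19318948,  0.98116082]])}
wrist {'fx': 425.8504210887672, 'fy': 425.8504210887672, 'cx': 317.71217661451647, 'cy': 239.8246743946853, 'hand_eye': array([[ 9.99999904e-01,  2.25075223e-04,  3.75868233e-04,
         4.28802282e-01],
       [ 2.93678821e-04,  2.92254464e-01, -9.56340547e-01,
        -1.61906585e+02],
       [-3.25097731e-04,  9.56340566e-01,  2.92254370e-01,
         7.99936746e+01],
       [ 0.00000000e+00,  0.00000000e+00,  0.00000000e+00,
         1.00000000e+00]])}
{'t': 0.1, 'joint_pos': [-1.176, 0.092, 1.232, -0.0, 1.82, -0.057], 'dq': [-0.0, -0.0, -0.002, 0.001, 0.0, 0.002], 'tau': [0.003, -44.786, -40.757, 0.07, 0.028, -0.0], 'tool_pos': [261.86, -539.55, 221.624], 'tool_rot': [[0.437, -0.001, 0.9], [-0.9, 0.002, 0.437], [-0.002, -1.0, 0.0]], 'force': [0.791, 0.696, -0.027], 'moment': [0.059, -0.054, 0.013], 'opening': 87.869}
```

View pics/t0.png

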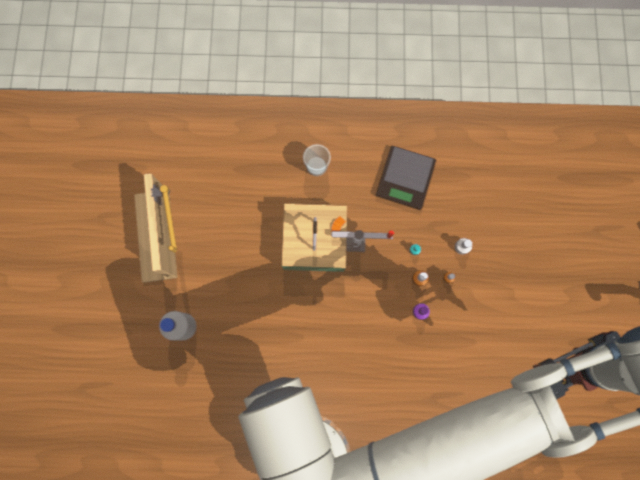

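View pics/s0.png

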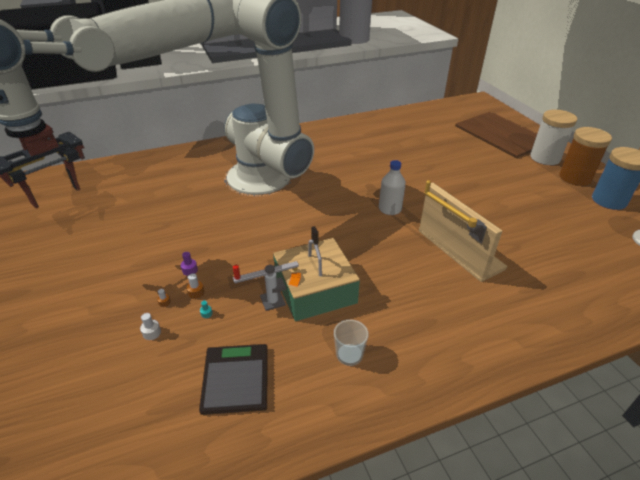

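Top view: the box with its lid is at (315,237), latch pivot (358,238), knob (390,234), panel (155,230), and peg (168,215). Bottle candidates:
- White, (464,246).
- Amber large, (421,278).
- Amber small, (450,278), a look-alike.
- Turquoise, (415,249), a look-alike.
- Purple, (422,312), a look-alike.

I choose white and the larger amber, and will check that in a close crop.

```bash
python3 - <<'E'
import cv2,numpy as np
a=cv2.imread('pics/t0.png')
c1=cv2.resize(a[195:325,275:475],None,fx=4,fy=4,interpolation=cv2.INTER_CUBIC)   # 800x520
cv2.imwrite('pics/c1.png',c1)
c2=cv2.resize(a[165:290,125:205],None,fx=4.5,fy=4.5,interpolation=cv2.INTER_CUBIC) #360x562
s=cv2.imread('pics/s0.png')
c3=cv2.resize(s[240:345,130:230],None,fx=4.3,fy=4.3,interpolation=cv2.INTER_CUBIC)
H=562;o=np.zeros((H,800,3),np.uint8);o[:,:360]=c2[:H,:360];o[:c3.shape[0],365:365+c3.shape[1]]=c3
cv2.imwrite('pics/c2.png',o)
E
```

```text
(no output)
```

View pics/c1.png

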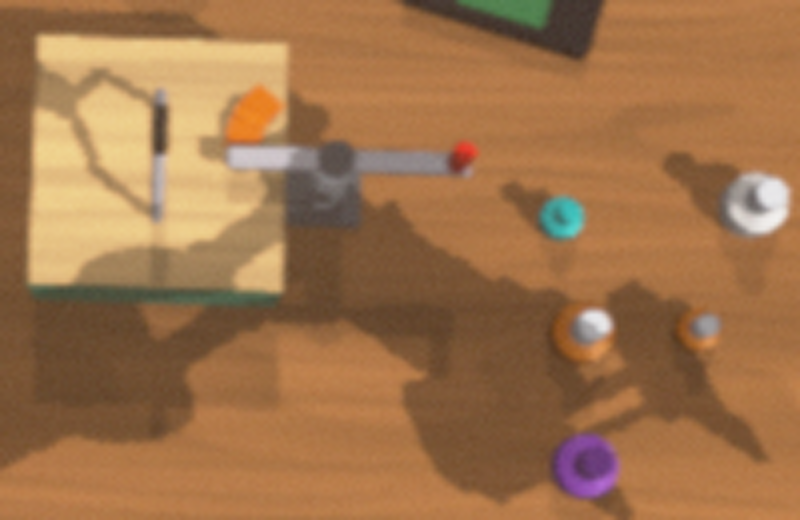

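View pics/c2.png

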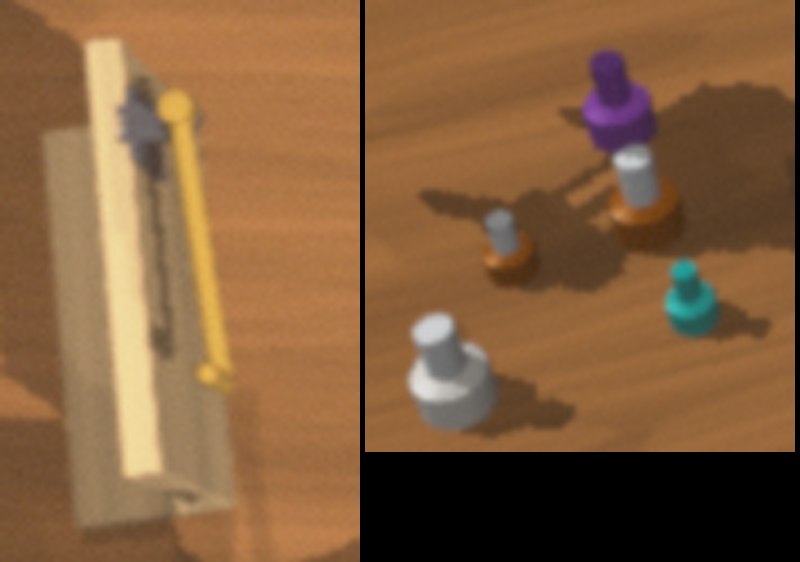

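```bash
cat >> h.py <<'E'
def c1(u,v): return ((u+.5)/4-.5+275,(v+.5)/4-.5+195)
def c2(u,v): return ((u+.5)/4.5-.5+125,(v+.5)/4.5-.5+165)
E
python3 - <<'E'
from h import *
f=lambda p,z:atz('top',p,z)[:2]
C=[f(c1(*p),82) for p in((37,35),(288,43),(285,290),(30,285))]
C=np.array(C);print('lid',C.round(1).tolist(),C.mean(0).round(1),[np.linalg.norm(C[i]-C[i-1]).round(1) for i in range(4)])
for n,p,z in(('knob',(465,148),141),('pivot',(337,157),112),('tab',(160,122),192),('white',(771,193),58),('amber',(594,325),58),('teal',(566,214),45),('purple',(597,461),58),('small',(706,325),45)):
    print(n,f(c1(*p),z).round(1))
for n,p,z in(('hinge',(176,107),178),('stub',(209,374),206),('pegend',(215,372),176),('pf0',(122,40),160),('pf1',(160,472),160)):
    print(n,f(c2(*p),z).round(1))
for n,p in(('milk',(172,325)),): print(n,f(p,160).round(1))
E
```

```text
lid [[633.2, 68.4], [632.3, -91.8], [473.6, -92.2], [472.5, 66.8]] [552.9 -12.2] [np.float64(160.8), np.float64(160.2), np.float64(158.7), np.float64(159.0)]
knob [ 554.7 -195.8]
pivot [ 553.  -121.2]
tab [554.7 -11.5]
white [ 547.9 -403.9]
amber [ 459.9 -289.4]
teal [ 533. -275.]
purple [ 374.6 -290.1]
small [ 463.5 -363.7]
hinge [637.3 349.5]
stub [490.2 313.2]
pegend [496.3 318.4]
pf0 [679. 387.]
pf1 [445.5 347.2]
milk [318.3 309.5]
```

Emit:
{"op": "move_arm", "data": {"series": [{"gripper": -1, "linear": [3.6, 4.3, 0], "yaw": 0.14}, {"gripper": -1, "linear": [7.3, 8.6, 0], "yaw": 0.28}, {"gripper": -1, "linear": [11, 12.9, 0], "yaw": 0.42}, {"gripper": -1, "linear": [14.6, 17.2, 0], "yaw": 0.56}, {"gripper": -1, "linear": [18.2, 21.5, 0], "yaw": 0.7}, {"gripper": -1, "linear": [22, 25.8, 0], "yaw": 0.84}, {"gripper": -1, "linear": [25.6, 30.1, 0], "yaw": 0.98}, {"gripper": -1, "linear": [29.2, 34.4, -1], "yaw": 1.118}, {"gripper": -1, "linear": [29.2, 34.4, -2], "yaw": 1.118}, {"gripper": -1, "linear": [29.2, 34.4, -2], "yaw": 1.118}]}}

```text
t: 1.35
tool_pos: [553.2, -195.8, 200.9]
tool_rot: [[1.0, -0.003, 0.001], [-0.001, 0.001, 1.0], [-0.003, -1.0, 0.001]]
force: [0.9, -0.9, 0.3]
opening: 88.0
```

```bash
python3 - <<'E'
from h import *
s,im=snap('wrist','w1.png');print(s['t'],s['tool_pos'],s['tool_rot'],s['force'])
print(proj('wrist',[[555,-196,141],[553,-121,105],[460,-289,58],[548,-404,58],[555,-11,192]],s))
E
```

```text
1.35 [ 553.22933706 -195.75516728  200.88480051] [[ 9.99993982e-01 -3.13158451e-03  1.49312089e-03]
 [-1.49082024e-03  7.36867736e-04  9.99998617e-01]
 [-3.13268041e-03 -9.99994825e-01  7.32194672e-04]] [ 0.85174726 -0.90186463  0.25989235]
[[ 321.83049383  261.3697264 ]
 [ 318.13965841  119.14127043]
 [ 202.89919197  335.31367449]
 [ 313.06712519  451.50937426]
 [ 323.45004943 -241.64039134]]
```

View pics/w1.png

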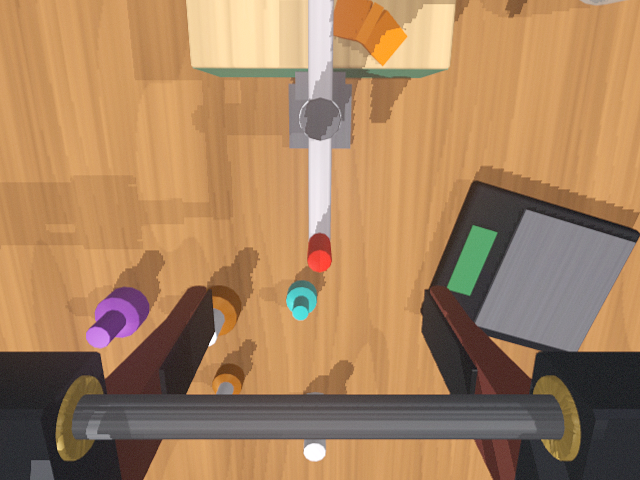

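The wrist view confirms the knob top at (319,260), pivot (319,118), amber at (220,310) and white at (314,452). All match my projections to 1-2 mm.

Emit:
{"op": "move_arm", "data": {"series": [{"gripper": -1, "linear": [0.1, 0, -4.5], "yaw": 0}, {"gripper": -1, "linear": [0.1, 0, -9], "yaw": 0}, {"gripper": -1, "linear": [0.1, 0, -9], "yaw": 0}, {"gripper": 1, "linear": [0.1, 0, -9], "yaw": 0}, {"gripper": 1, "linear": [0.1, 0, -9], "yaw": 0}, {"gripper": 1, "linear": [0.1, 0, -9], "yaw": 0}, {"gripper": 1, "linear": [0.1, 0, -9], "yaw": 0}, {"gripper": 1, "linear": [0.1, 0, -9], "yaw": 0}, {"gripper": 1, "linear": [0.1, 0, -9], "yaw": 0}]}}

```text
t: 2.52
tool_pos: [555.0, -195.7, 112.6]
tool_rot: [[1.0, -0.0, 0.001], [-0.001, 0.0, 1.0], [-0.0, -1.0, 0.0]]
force: [-0.3, -0.3, -0.8]
opening: 31.2
```

Emit:
{"op": "move_arm", "data": {"series": [{"gripper": 1, "linear": [0, 0, 0], "yaw": 0}, {"gripper": 1, "linear": [0, 0, 0], "yaw": 0}, {"gripper": 1, "linear": [0, 0, 0], "yaw": 0}, {"gripper": 1, "linear": [0, 0, 0], "yaw": 0}, {"gripper": 1, "linear": [0, 0, 0], "yaw": 0}, {"gripper": 1, "linear": [0, 0, 0.6], "yaw": 0}, {"gripper": 1, "linear": [0, 0, 1.2], "yaw": 0}, {"gripper": 1, "linear": [0, 0, 1.3], "yaw": 0}, {"gripper": 1, "linear": [0, 0, 1.3], "yaw": 0}]}}

```text
t: 3.65
tool_pos: [554.5, -195.6, 125.5]
tool_rot: [[1.0, -0.001, 0.001], [-0.001, 0.0, 1.0], [-0.001, -1.0, 0.0]]
force: [-5.9, 0.3, -4.8]
opening: 13.4
```

Emit:
{"op": "move_arm", "data": {"series": [{"gripper": 1, "linear": [-1.17, 0.09, 0], "yaw": -0.157}, {"gripper": 1, "linear": [-2.32, 0.37, 0], "yaw": -0.314}, {"gripper": 1, "linear": [-3.4, 0.82, 0], "yaw": -0.471}, {"gripper": 1, "linear": [-4.41, 1.43, 0], "yaw": -0.628}, {"gripper": 1, "linear": [-5.3, 2.2, 0], "yaw": -0.785}, {"gripper": 1, "linear": [-6.07, 3.09, 0], "yaw": -0.942}, {"gripper": 1, "linear": [-6.68, 4.1, 0], "yaw": -1.1}, {"gripper": 1, "linear": [-7.13, 5.18, 0], "yaw": -1.257}, {"gripper": 1, "linear": [-7.41, 6.33, 0], "yaw": -1.414}, {"gripper": 1, "linear": [-7.5, 7.5, 0], "yaw": -1.57}]}}

```text
t: 4.9
tool_pos: [479.4, -120.5, 125.6]
tool_rot: [[-0.006, -0.001, 1.0], [-1.0, 0.0, -0.006], [-0.0, -1.0, -0.001]]
force: [-4.0, 0.2, -2.7]
opening: 13.3
```

Emit:
{"op": "move_arm", "data": {"series": [{"gripper": 1, "linear": [0, 0.1, 0], "yaw": 0}, {"gripper": 1, "linear": [0, 0.1, -0.6], "yaw": 0}, {"gripper": 1, "linear": [0, 0.1, -1.3], "yaw": 0}, {"gripper": 1, "linear": [0, 0.1, -1.3], "yaw": 0}]}}

```text
t: 5.4
tool_pos: [479.6, -120.0, 113.0]
tool_rot: [[0.002, -0.001, 1.0], [-1.0, -0.0, 0.002], [0.0, -1.0, -0.001]]
force: [-6.9, 0.6, -1.8]
opening: 13.6
```

Emit:
{"op": "move_arm", "data": {"series": [{"gripper": 0.1, "linear": [0, 0, 0], "yaw": 0}, {"gripper": 0.1, "linear": [0, 0, 0], "yaw": 0}, {"gripper": 0.1, "linear": [0, 0, 0], "yaw": 0}, {"gripper": 0.1, "linear": [0, 0, 6], "yaw": 0}, {"gripper": 0.1, "linear": [0, 0, 12], "yaw": 0}, {"gripper": 0.1, "linear": [0, 6, 14], "yaw": 0.06}, {"gripper": 0.1, "linear": [0, 12, 14], "yaw": 0.12}, {"gripper": 0.1, "linear": [0, 18, 14], "yaw": 0.2}, {"gripper": 0.1, "linear": [0, 24, 14], "yaw": 0.24}, {"gripper": 0.1, "linear": [0, 30, 14], "yaw": 0.24}]}}

```text
t: 6.65
tool_pos: [479.9, 182.3, 253.1]
tool_rot: [[0.238, 0.002, 0.971], [-0.971, 0.001, 0.238], [-0.0, -1.0, 0.002]]
force: [0.3, -0.3, -0.2]
opening: 39.8
```

Emit:
{"op": "move_arm", "data": {"series": [{"gripper": 0.1, "linear": [0.5, 6, 0], "yaw": 0}, {"gripper": 0.1, "linear": [1, 12, -1], "yaw": 0}, {"gripper": 0.1, "linear": [1, 13.3, -1], "yaw": 0}, {"gripper": 0.1, "linear": [1, 13.3, -1], "yaw": 0}]}}

```text
t: 7.15
tool_pos: [489.9, 313.6, 242.5]
tool_rot: [[0.239, -0.0, 0.971], [-0.971, -0.0, 0.239], [0.0, -1.0, -0.0]]
force: [-0.2, 0.2, -0.0]
opening: 39.5
```

```bash
python3 - <<'E'
from h import *
s,im=snap('wrist','w2.png');print(s['t'],s['tool_pos'],s['force'],s['opening'])
print(proj('wrist',[[490,313,206],[637,349.5,176]],s))
im=cv2.imread('pics/w2.png');t=camera('top')
cv2.imwrite('pics/w2b.png',np.hstack([cv2.resize(im,(480,360)),np.ascontiguousarray(t[190:370,270:430,::-1]).repeat(2,0).repeat(2,1)]))
E
```

```text
7.15 [489.88964147 313.59232113 242.48863556] [-0.18955353  0.22446029 -0.01977581] 39.49153448753312
[[317.99878622 277.0353174 ]
 [317.29126904 -51.21463049]]
```

View pics/w2b.png

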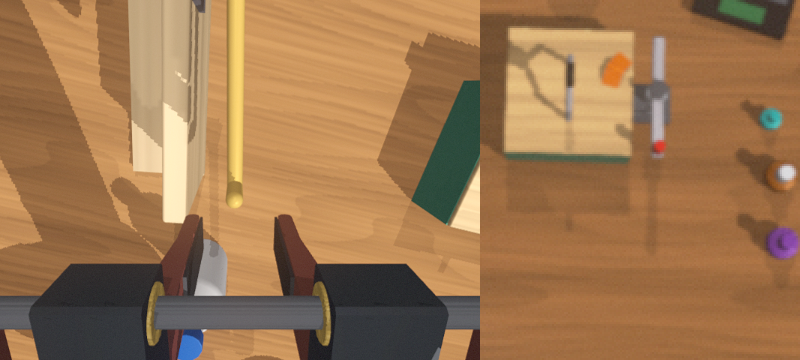

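```bash
python3 - <<'E'
from h import *
print(atz('wrist',(313.5,267),206),atz('wrist',(314,0),176),atz('wrist',(235*4/3,215*4/3),206))
print(atz('wrist',(205*4/3,0),160),atz('wrist',(189*4/3,215*4/3),160))
E
```

```text
[494.84449015 314.89505518 206.        ] [616.87973086 344.24668857 176.        ] [484.50290617 312.49859693 206.        ]
[615.34257504 365.51823508 160.        ] [456.17673526 345.47530373 160.        ]
```

Emit:
{"op": "move_arm", "data": {"series": [{"gripper": 0.1, "linear": [0.2, 0.1, -3.4], "yaw": 0}, {"gripper": 0.1, "linear": [0.2, 0.1, -6.4], "yaw": 0}, {"gripper": 0.1, "linear": [0.2, 0.1, -6.4], "yaw": 0}, {"gripper": 1, "linear": [0.2, 0.1, -6.4], "yaw": 0}, {"gripper": 1, "linear": [0.2, 0.1, -6.4], "yaw": 0}, {"gripper": 1, "linear": [0.2, 0.1, -6.4], "yaw": 0}, {"gripper": 1, "linear": [0.2, 0.1, -6.4], "yaw": 0}, {"gripper": 1, "linear": [0.2, 0.1, -6.4], "yaw": 0}, {"gripper": 1, "linear": [0.2, 0.1, -6.4], "yaw": 0}]}}

```text
t: 8.38
tool_pos: [492.4, 314.6, 180.1]
tool_rot: [[0.238, 0.002, 0.971], [-0.971, 0.001, 0.238], [-0.001, -1.0, 0.002]]
force: [1.0, 1.4, 6.0]
opening: 11.4
```

Emit:
{"op": "move_arm", "data": {"series": [{"gripper": 1, "linear": [0.8, -2.37, 0.1], "yaw": 0.167}, {"gripper": 1, "linear": [1.97, -4.57, 0.1], "yaw": 0.333}, {"gripper": 1, "linear": [3.49, -6.55, 0.1], "yaw": 0.5}, {"gripper": 1, "linear": [5.33, -8.25, 0.1], "yaw": 0.667}, {"gripper": 1, "linear": [7.4, -9.61, 0.1], "yaw": 0.833}, {"gripper": 1, "linear": [9.7, -10.62, 0.1], "yaw": 1.0}, {"gripper": 1, "linear": [12.12, -11.23, 0.1], "yaw": 1.167}, {"gripper": 1, "linear": [14.6, -11.43, 0.1], "yaw": 1.333}, {"gripper": 1, "linear": [17.1, -11.22, 0.1], "yaw": 1.5}, {"gripper": 1, "linear": [17.1, -11.22, 0.1], "yaw": 1.5}]}}

```text
t: 9.62
tool_pos: [664.4, 202.8, 180.1]
tool_rot: [[0.985, 0.002, -0.17], [0.17, 0.001, 0.985], [0.002, -1.0, 0.001]]
force: [1.6, 2.8, 3.4]
opening: 11.1
```

Emit:
{"op": "move_arm", "data": {"series": [{"gripper": 1, "linear": [0.3, 0.05, 0], "yaw": 0.02}, {"gripper": 1, "linear": [0.5, 0.1, 0], "yaw": 0.03}, {"gripper": 1, "linear": [0.5, 0.1, 0], "yaw": 0.03}]}}

```text
t: 10.0
tool_pos: [665.6, 202.9, 180.1]
tool_rot: [[0.98, -0.005, -0.199], [0.199, -0.001, 0.98], [-0.005, -1.0, 0.0]]
force: [-10.2, 0.1, 6.1]
opening: 11.2
```

Emit:
{"op": "move_arm", "data": {"series": [{"gripper": 0.1, "linear": [-0.3, 0, 0], "yaw": 0}, {"gripper": 0.1, "linear": [-0.3, 0, 0], "yaw": 0}, {"gripper": 0.1, "linear": [-0.3, 0, 0], "yaw": 0}, {"gripper": 0.1, "linear": [-0.3, 0, 3], "yaw": -0.1}, {"gripper": 0.1, "linear": [-0.3, 0, 7], "yaw": -0.28}, {"gripper": 0.1, "linear": [-2, -5, 7], "yaw": -0.46}, {"gripper": 0.1, "linear": [-4, -10, 7], "yaw": -0.64}, {"gripper": 0.1, "linear": [-6, -14, 7], "yaw": -0.82}, {"gripper": 0.1, "linear": [-8, -18, 7], "yaw": -1.0}, {"gripper": 0.1, "linear": [-10, -21.5, 7], "yaw": -1.18}]}}

```text
t: 11.25
tool_pos: [567.2, -13.6, 249.5]
tool_rot: [[0.551, 0.0, 0.835], [-0.835, -0.0, 0.551], [0.0, -1.0, -0.0]]
force: [0.8, -0.8, 0.4]
opening: 39.2
```

Emit:
{"op": "move_arm", "data": {"series": [{"gripper": 0.1, "linear": [-1.2, 0, 0], "yaw": -0.18}, {"gripper": 0.1, "linear": [-1.2, 0, -1], "yaw": -0.36}, {"gripper": 0.1, "linear": [-1.2, 0, -2], "yaw": -0.54}, {"gripper": 0.1, "linear": [-1.2, 0, -2], "yaw": -0.59}, {"gripper": 0.1, "linear": [-1.2, 0, -2], "yaw": -0.59}]}}

```text
t: 11.88
tool_pos: [555.9, -12.2, 229.4]
tool_rot: [[0.0, -0.0, 1.0], [-1.0, -0.0, 0.0], [0.0, -1.0, -0.0]]
force: [0.6, -0.5, -0.7]
opening: 39.6
```

```bash
python3 - <<'E'
from h import *
s,im=snap('wrist','w3.png');print(s['t'],s['tool_pos'],np.round(s['tool_rot'],3).tolist(),s['force'],s['opening'])
print(proj('wrist',[[554.7,-11.5,192]],s))
s,im2=snap('scene','s3.png')
cv2.imwrite('pics/m3.png',np.hstack([cv2.resize(im,(480,360)),cv2.resize(im2[180:330,250:383],None,fx=2.4,fy=2.4)[:360]])[:,:,::-1])
E
```

```text
11.875 [555.93123537 -12.18427744 229.38990557] [[0.0, -0.0, 1.0], [-1.0, -0.0, 0.0], [0.0, -1.0, -0.0]] [ 0.59662653 -0.54227846 -0.72614977] 39.63215475805453
[[315.29090037 278.79965509]]
```

View pics/m3.png

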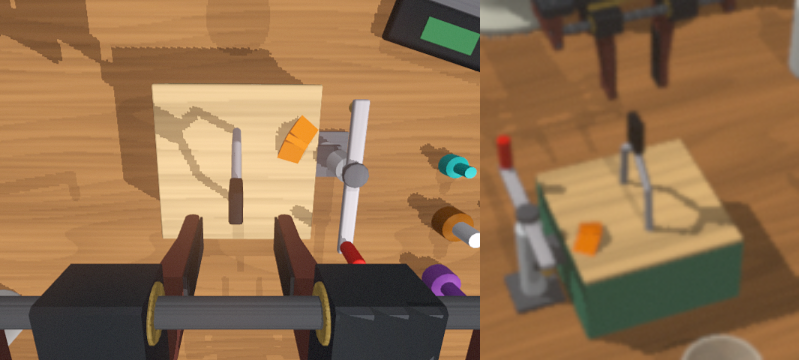

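Emit:
{"op": "move_arm", "data": {"series": [{"gripper": 0.1, "linear": [-0.1, 0.05, -3.4], "yaw": 0}, {"gripper": 0.1, "linear": [-0.1, 0.05, -6.8], "yaw": 0}, {"gripper": 0.1, "linear": [-0.1, 0.05, -6.8], "yaw": 0}, {"gripper": 1, "linear": [-0.1, 0.05, -6.8], "yaw": 0}, {"gripper": 1, "linear": [-0.1, 0.05, -6.8], "yaw": 0}, {"gripper": 1, "linear": [-0.1, 0.05, -6.8], "yaw": 0}, {"gripper": 1, "linear": [-0.1, 0.05, -6.8], "yaw": 0}, {"gripper": 1, "linear": [-0.1, 0.05, -6.8], "yaw": 0}, {"gripper": 1, "linear": [-0.1, 0.05, -6.8], "yaw": 0}]}}

```text
t: 13.1
tool_pos: [555.5, -11.3, 163.0]
tool_rot: [[-0.0, 0.002, 1.0], [-1.0, 0.0, -0.0], [-0.0, -1.0, 0.002]]
force: [-0.5, 1.6, 5.0]
opening: 9.7
```

Emit:
{"op": "move_arm", "data": {"series": [{"gripper": 1, "linear": [0, 0, 0], "yaw": 0}, {"gripper": 1, "linear": [0, 0, 1.5], "yaw": 0}, {"gripper": 1, "linear": [0, 0, 3.5], "yaw": 0}, {"gripper": 1, "linear": [0, 0, 5.5], "yaw": 0}, {"gripper": 1, "linear": [0, 0, 6.8], "yaw": 0}, {"gripper": 1, "linear": [2, 2.5, 6.8], "yaw": 0.03}, {"gripper": 1, "linear": [4, 5.1, 6.8], "yaw": 0.06}, {"gripper": 1, "linear": [6, 7.7, 6.8], "yaw": 0.09}, {"gripper": 1, "linear": [8, 10.3, 6.8], "yaw": 0.12}, {"gripper": 1, "linear": [10, 12.9, 6.8], "yaw": 0.15}]}}

```text
t: 14.35
tool_pos: [655.6, 118.3, 229.7]
tool_rot: [[0.15, -0.0, 0.989], [-0.989, -0.0, 0.15], [0.0, -1.0, -0.0]]
force: [-0.2, -1.1, -2.0]
opening: 10.2
```

Emit:
{"op": "move_arm", "data": {"series": [{"gripper": 1, "linear": [1, 1.3, 0], "yaw": 0.02}, {"gripper": 1, "linear": [2, 2.4, 0.2], "yaw": 0.03}, {"gripper": 1, "linear": [2, 2.4, 0.2], "yaw": 0.03}, {"gripper": 1, "linear": [2, 2.4, 0.2], "yaw": 0.03}]}}

```text
t: 14.85
tool_pos: [674.8, 141.0, 231.6]
tool_rot: [[0.178, -0.001, 0.984], [-0.984, -0.0, 0.178], [0.0, -1.0, -0.001]]
force: [0.2, -0.4, -3.0]
opening: 10.3
```

```bash
python3 - <<'E'
from h import *
s,im=snap('scene','s4.png');print(s['t'],s['tool_pos'],np.round(s['tool_rot'],3).tolist(),s['force'],s['opening'])
t=camera('top')
print(proj('scene',[[665,203,206],[655,257,176],[638,350,176]]),proj('top',[[665,203,206],[655,257,176],[638,350,176]]))
a=cv2.resize(im[150:300,300:500],None,fx=2.5,fy=2.5);b=cv2.resize(t[130:280,130:280],None,fx=2,fy=2.5)
cv2.imwrite('pics/m4.png',np.hstack([a,b])[:,:,::-1])
E
```

```text
14.85 [674.76194819 141.01620486 231.57400507] [[0.178, -0.001, 0.984], [-0.984, -0.0, 0.178], [0.0, -1.0, -0.001]] [ 0.19074767 -0.41992715 -2.99776089] 10.25048095791865
[[425.02461794 231.33674557]
 [441.53114615 233.60586169]
 [471.77960192 220.16661549]] [[224.05814271 175.24966616]
 [203.24663327 182.49927518]
 [163.77441586 188.33589552]]
```

View pics/m4.png

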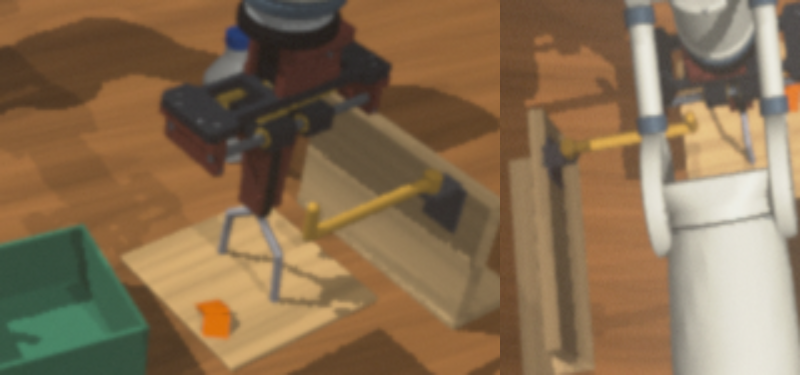

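Emit:
{"op": "move_arm", "data": {"series": [{"gripper": 1, "linear": [-0.35, 2, 0], "yaw": 0}, {"gripper": 1, "linear": [-0.7, 4, 0], "yaw": 0}, {"gripper": 1, "linear": [-1.05, 6, 0], "yaw": 0}, {"gripper": 1, "linear": [-1.4, 8, 0], "yaw": 0}, {"gripper": 1, "linear": [-1.4, 8, 0], "yaw": 0}]}}

```text
t: 15.58
tool_pos: [660.3, 223.9, 231.5]
tool_rot: [[0.182, -0.0, 0.983], [-0.983, 0.0, 0.182], [-0.0, -1.0, -0.0]]
force: [0.3, -0.2, -2.1]
opening: 10.0
```

Emit:
{"op": "move_arm", "data": {"series": [{"gripper": 1, "linear": [-0.3, 1.8, 0], "yaw": 0}, {"gripper": 1, "linear": [-0.6, 3.6, 0], "yaw": 0}, {"gripper": 1, "linear": [-0.6, 3.6, -2], "yaw": 0}, {"gripper": 1, "linear": [-0.6, 3.6, -3.5], "yaw": 0}, {"gripper": 1, "linear": [-0.6, 3.6, -4.1], "yaw": 0}, {"gripper": 1, "linear": [-0.6, 3.6, -4.4], "yaw": 0}, {"gripper": 1, "linear": [-0.6, 3.6, -4.4], "yaw": 0}]}}

```text
t: 16.45
tool_pos: [655.7, 257.7, 189.7]
tool_rot: [[0.179, 0.004, 0.984], [-0.984, 0.001, 0.179], [-0.001, -1.0, 0.004]]
force: [2.1, 0.8, 4.5]
opening: 9.9
```

```bash
python3 - <<'E'
from h import *
s,im=snap('scene','s5.png');print(s['t'],s['tool_pos'],s['force'],s['opening'])
cv2.imwrite('pics/m5.png',cv2.resize(im[150:300,350:510],None,fx=4,fy=4)[:,:,::-1])
E
```

```text
16.45 [655.73218044 257.70862708 189.66776001] [2.12844979 0.83455864 4.54205844] 9.94576347355527
```

View pics/m5.png

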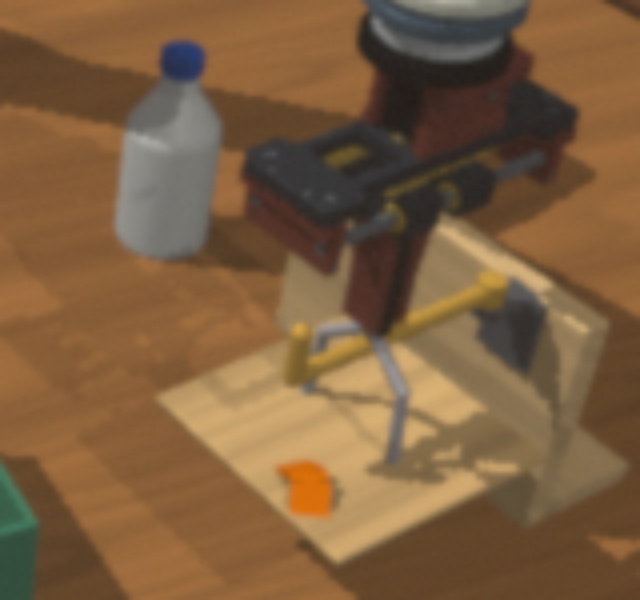

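Hung: the bail peak rests on the peg, and the force confirms contact. Releasing.

Emit:
{"op": "move_arm", "data": {"series": [{"gripper": 0.3, "linear": [0, 0, 0], "yaw": 0}, {"gripper": 0.3, "linear": [0, 0, 0], "yaw": 0}, {"gripper": 0.3, "linear": [0, 0, 0], "yaw": 0}, {"gripper": 0.3, "linear": [0, 0, 2], "yaw": 0}, {"gripper": 0.3, "linear": [0, 0, 6], "yaw": 0}, {"gripper": 0.1, "linear": [-1, -3, 9], "yaw": -0.05}, {"gripper": 0.1, "linear": [-3, -8.5, 9], "yaw": -0.1}, {"gripper": 0.1, "linear": [-5, -14, 9], "yaw": -0.15}, {"gripper": 0.1, "linear": [-7, -19.5, 9], "yaw": -0.2}, {"gripper": 0.1, "linear": [-9, -25, 9], "yaw": -0.2}]}}

```text
t: 17.75
tool_pos: [563.9, 5.9, 277.4]
tool_rot: [[-0.021, -0.0, 1.0], [-1.0, -0.0, -0.021], [0.0, -1.0, -0.0]]
force: [0.6, 0.3, 0.3]
opening: 39.4
```

Emit:
{"op": "move_arm", "data": {"series": [{"gripper": 0.1, "linear": [-2, -5.5, 0], "yaw": 0}, {"gripper": 0.1, "linear": [-4, -11, 0], "yaw": 0}, {"gripper": 0.1, "linear": [-6, -16.5, 0], "yaw": 0}, {"gripper": 0.1, "linear": [-8, -22, 0], "yaw": 0}, {"gripper": 0.1, "linear": [-10, -27, -3], "yaw": 0}, {"gripper": 0.1, "linear": [-10.5, -29.6, -6], "yaw": 0}, {"gripper": 0.1, "linear": [-10.5, -29.6, -9], "yaw": 0}, {"gripper": 0.1, "linear": [-10.5, -29.6, -12], "yaw": 0}, {"gripper": 0.1, "linear": [-10.5, -29.6, -12], "yaw": 0}]}}

```text
t: 18.88
tool_pos: [458.5, -287.8, 154.6]
tool_rot: [[-0.021, -0.005, 1.0], [-1.0, 0.003, -0.021], [-0.003, -1.0, -0.005]]
force: [-0.0, 0.1, 1.6]
opening: 39.4
```

```bash
python3 - <<'E'
from h import *
s,im=snap('wrist','w6.png');print(s['t'],s['tool_pos'],np.round(s['tool_rot'],3).tolist(),s['force'],s['opening'])
print(proj('wrist',[[460,-289,58],[548,-404,58],[460,-289,0]],s))
s,im2=snap('scene','s6.png')
cv2.imwrite('pics/m6.png',np.hstack([cv2.resize(im,(480,360)),cv2.resize(im2[180:330,370:503],None,fx=2.4,fy=2.4)[:360]])[:,:,::-1])
E
```

```text
18.875 [ 458.54540693 -287.75224684  154.61430676] [[-0.021, -0.005, 1.0], [-1.0, 0.003, -0.021], [-0.003, -1.0, -0.005]] [-0.02621799  0.13243006  1.6139771 ] 39.43280529458412
[[319.32692361 238.6943983 ]
 [517.90032176  87.45297012]
 [319.33345737 216.34056301]]
```

View pics/m6.png

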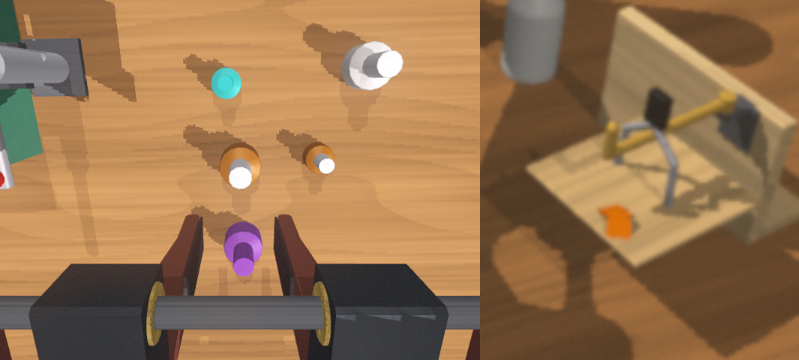

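Emit:
{"op": "move_arm", "data": {"series": [{"gripper": 0.1, "linear": [0.15, -0.1, -6], "yaw": 0}, {"gripper": 0.1, "linear": [0.15, -0.1, -11], "yaw": 0}, {"gripper": 0.1, "linear": [0.15, -0.1, -12.2], "yaw": 0}, {"gripper": 0.1, "linear": [0.15, -0.1, -12.2], "yaw": 0}, {"gripper": 1, "linear": [0.15, -0.1, -12.2], "yaw": 0}, {"gripper": 1, "linear": [0.15, -0.1, -12.2], "yaw": 0}, {"gripper": 1, "linear": [0.15, -0.1, -12.2], "yaw": 0}, {"gripper": 1, "linear": [0.15, -0.1, -12.2], "yaw": 0}, {"gripper": 1, "linear": [0.15, -0.1, -12.2], "yaw": 0}, {"gripper": 1, "linear": [0.15, -0.1, -12.2], "yaw": 0}]}}

```text
t: 20.23
tool_pos: [462.4, -290.1, 37.6]
tool_rot: [[-0.02, 0.003, 1.0], [-1.0, -0.002, -0.02], [0.002, -1.0, 0.003]]
force: [-0.0, 0.8, 5.2]
opening: 18.9
```

Emit:
{"op": "move_arm", "data": {"series": [{"gripper": 1, "linear": [0, 0, 4], "yaw": 0}, {"gripper": 1, "linear": [0, 0, 10], "yaw": 0}, {"gripper": 1, "linear": [0, 0, 16.5], "yaw": 0}, {"gripper": 1, "linear": [0.8, 4, 16.5], "yaw": 0}, {"gripper": 1, "linear": [1.8, 9.5, 16.5], "yaw": 0}, {"gripper": 1, "linear": [2.8, 15, 16.5], "yaw": 0}, {"gripper": 1, "linear": [3.8, 20.5, 16.5], "yaw": 0}, {"gripper": 1, "linear": [4.8, 26, 16.5], "yaw": 0}, {"gripper": 1, "linear": [5.8, 31, 16.5], "yaw": 0}, {"gripper": 1, "linear": [5.8, 31, 16.5], "yaw": 0}]}}

```text
t: 21.48
tool_pos: [519.4, 23.5, 200.3]
tool_rot: [[-0.015, -0.001, 1.0], [-1.0, 0.001, -0.015], [-0.001, -1.0, -0.001]]
force: [0.0, -0.7, -0.9]
opening: 19.2
```

Emit:
{"op": "move_arm", "data": {"series": [{"gripper": 1, "linear": [0, 0, -5], "yaw": 0}, {"gripper": 1, "linear": [0, 0, -9], "yaw": 0}, {"gripper": 1, "linear": [0, 0, -12], "yaw": 0}, {"gripper": 1, "linear": [0, 0, -14], "yaw": 0}, {"gripper": 1, "linear": [0, 0, -15.3], "yaw": 0}, {"gripper": 1, "linear": [0, 0, -15.3], "yaw": 0}]}}

```text
t: 22.22
tool_pos: [519.2, 20.2, 47.2]
tool_rot: [[-0.021, -0.001, 1.0], [-1.0, -0.0, -0.021], [0.0, -1.0, -0.001]]
force: [0.6, -0.1, -1.0]
opening: 19.1
```

Emit:
{"op": "move_arm", "data": {"series": [{"gripper": 1, "linear": [0, 0, -0.25], "yaw": 0}, {"gripper": 1, "linear": [0, 0, -0.5], "yaw": 0}, {"gripper": 1, "linear": [0, 0, -0.5], "yaw": 0}]}}

```text
t: 22.6
tool_pos: [519.6, 20.5, 42.9]
tool_rot: [[-0.02, 0.0, 1.0], [-1.0, 0.0, -0.02], [-0.0, -1.0, 0.0]]
force: [0.0, 0.9, -1.9]
opening: 19.3
```

Emit:
{"op": "move_arm", "data": {"series": [{"gripper": 1, "linear": [0, 0, -0.15], "yaw": 0}, {"gripper": 0.3, "linear": [0, 0, -0.15], "yaw": 0}, {"gripper": 0.3, "linear": [0, 0, -0.15], "yaw": 0}, {"gripper": 0.3, "linear": [0, 0, -0.15], "yaw": 0}, {"gripper": 0.3, "linear": [0, 0, 4], "yaw": 0}, {"gripper": 0.3, "linear": [0, 0, 10], "yaw": 0}, {"gripper": 0.1, "linear": [0, 0, 15.5], "yaw": 0}, {"gripper": 0.1, "linear": [0.3, -6, 15.5], "yaw": 0}, {"gripper": 0.1, "linear": [0.6, -12, 15.5], "yaw": 0}, {"gripper": 0.1, "linear": [1, -18, 15.5], "yaw": 0}]}}

```text
t: 23.85
tool_pos: [529.4, -161.1, 197.8]
tool_rot: [[-0.019, 0.001, 1.0], [-1.0, -0.0, -0.019], [0.0, -1.0, 0.001]]
force: [0.9, -0.3, -0.3]
opening: 39.2
```

Emit:
{"op": "move_arm", "data": {"series": [{"gripper": 0.1, "linear": [0.3, -6, 0], "yaw": 0}, {"gripper": 0.1, "linear": [0.6, -12, 0], "yaw": 0}, {"gripper": 0.1, "linear": [1, -18, 0], "yaw": 0}, {"gripper": 0.1, "linear": [1.9, -24.4, -2], "yaw": 0}, {"gripper": 0.1, "linear": [1.9, -24.4, -4], "yaw": 0}, {"gripper": 0.1, "linear": [1.9, -24.4, -4], "yaw": 0}]}}

```text
t: 24.6
tool_pos: [547.4, -402.7, 153.9]
tool_rot: [[-0.021, -0.005, 1.0], [-1.0, 0.004, -0.021], [-0.004, -1.0, -0.005]]
force: [-0.3, 0.4, -0.2]
opening: 39.2
```

```bash
python3 - <<'E'
from h import *
s,im=snap('wrist','w7.png');print(s['t'],s['tool_pos'],np.round(s['tool_rot'],3).tolist(),s['force'],s['opening'])
print(proj('wrist',[[548,-404,58]],s))
s,im2=snap('top','t7.png');snap('scene','s7.png')
cv2.imwrite('pics/m7.png',np.hstack([cv2.resize(im,(480,360)),cv2.resize(im2[190:340,270:403],None,fx=2.4,fy=2.4)[:360]])[:,:,::-1])
E
```

```text
24.6 [ 547.39176262 -402.67937316  153.93122889] [[-0.021, -0.005, 1.0], [-1.0, 0.004, -0.021], [-0.004, -1.0, -0.005]] [-0.32922523  0.4498653  -0.15198746] 39.21277471704467
[[319.60303909 240.32258377]]
```

View pics/m7.png

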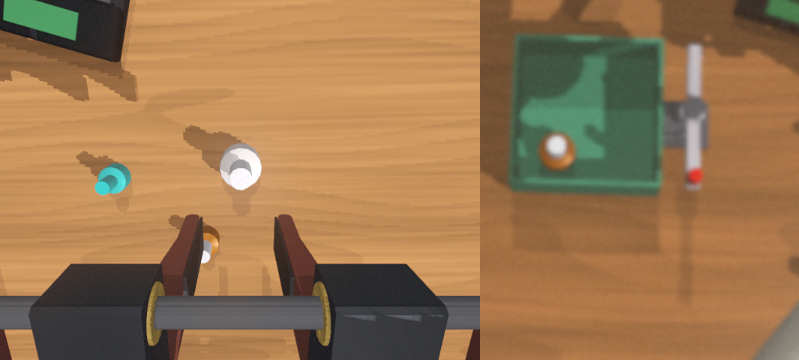

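Amber stands upright in the box, and the white cap at (240,180) is where I predicted.

Emit:
{"op": "move_arm", "data": {"series": [{"gripper": 0.1, "linear": [0.1, -0.1, -6], "yaw": 0}, {"gripper": 0.1, "linear": [0.1, -0.1, -10.5], "yaw": 0}, {"gripper": 0.1, "linear": [0.1, -0.1, -11.8], "yaw": 0}, {"gripper": 0.1, "linear": [0.1, -0.1, -11.8], "yaw": 0}, {"gripper": 1, "linear": [0.1, -0.1, -11.8], "yaw": 0}, {"gripper": 1, "linear": [0.1, -0.1, -11.8], "yaw": 0}, {"gripper": 1, "linear": [0.1, -0.1, -11.8], "yaw": 0}, {"gripper": 1, "linear": [0.1, -0.1, -11.8], "yaw": 0}, {"gripper": 1, "linear": [0.1, -0.1, -11.8], "yaw": 0}, {"gripper": 1, "linear": [0.1, -0.1, -11.8], "yaw": 0}]}}

```text
t: 26.0
tool_pos: [550.4, -405.1, 41.9]
tool_rot: [[-0.02, 0.003, 1.0], [-1.0, -0.002, -0.02], [0.002, -1.0, 0.003]]
force: [-0.2, 0.6, 5.8]
opening: 19.2
```

Emit:
{"op": "move_arm", "data": {"series": [{"gripper": 1, "linear": [0, 0, 5], "yaw": 0}, {"gripper": 1, "linear": [0, 0, 11], "yaw": 0}, {"gripper": 1, "linear": [0, 0, 16.5], "yaw": 0}, {"gripper": 1, "linear": [0.5, 5, 16.5], "yaw": 0}, {"gripper": 1, "linear": [1, 11, 16.5], "yaw": 0}, {"gripper": 1, "linear": [1.5, 17, 16.5], "yaw": 0}, {"gripper": 1, "linear": [2, 23, 16.5], "yaw": 0}, {"gripper": 1, "linear": [2.7, 29, 16.5], "yaw": 0}, {"gripper": 1, "linear": [3.3, 35, 16.5], "yaw": 0}, {"gripper": 1, "linear": [3.8, 41, 16.5], "yaw": 0}]}}

```text
t: 27.25
tool_pos: [587.3, 7.3, 204.7]
tool_rot: [[-0.02, 0.0, 1.0], [-1.0, -0.0, -0.02], [0.0, -1.0, 0.0]]
force: [0.6, -0.0, -0.6]
opening: 19.4
```

Emit:
{"op": "move_arm", "data": {"series": [{"gripper": 1, "linear": [0, 1.5, 0], "yaw": 0}, {"gripper": 1, "linear": [0, 1.5, -5], "yaw": 0}, {"gripper": 1, "linear": [0, 1.5, -9], "yaw": 0}, {"gripper": 1, "linear": [0, 1.5, -12], "yaw": 0}, {"gripper": 1, "linear": [0, 1.5, -14], "yaw": 0}, {"gripper": 1, "linear": [0, 1.5, -15.2], "yaw": 0}, {"gripper": 1, "linear": [0, 1.5, -15.4], "yaw": 0}, {"gripper": 1, "linear": [0, 1.5, -15.4], "yaw": 0}]}}

```text
t: 28.25
tool_pos: [588.1, 20.3, 51.8]
tool_rot: [[-0.02, 0.002, 1.0], [-1.0, -0.0, -0.02], [0.0, -1.0, 0.002]]
force: [-0.1, 0.2, -0.8]
opening: 19.6
```

Emit:
{"op": "move_arm", "data": {"series": [{"gripper": 1, "linear": [0, 0, -0.3], "yaw": 0}, {"gripper": 1, "linear": [0, 0, -0.55], "yaw": 0}, {"gripper": 1, "linear": [0, 0, -0.55], "yaw": 0}]}}

```text
t: 28.62
tool_pos: [588.3, 20.6, 47.0]
tool_rot: [[-0.02, 0.003, 1.0], [-1.0, 0.0, -0.02], [-0.0, -1.0, 0.003]]
force: [-0.4, 2.1, 4.4]
opening: 19.3
```

Emit:
{"op": "move_arm", "data": {"series": [{"gripper": 0.3, "linear": [0, 0, 0], "yaw": 0}, {"gripper": 0.3, "linear": [0, 0, 0], "yaw": 0}, {"gripper": 0.3, "linear": [0, 0, 0], "yaw": 0}, {"gripper": 0.3, "linear": [0, 0, 4], "yaw": 0}, {"gripper": 0.3, "linear": [0, 0, 10], "yaw": 0}, {"gripper": 0.3, "linear": [0, 0, 16], "yaw": 0}, {"gripper": 0.1, "linear": [0.5, 2, 21], "yaw": 0.05}, {"gripper": 0.1, "linear": [2, 7, 21], "yaw": 0.1}, {"gripper": 0.1, "linear": [3.5, 12, 21], "yaw": 0.15}, {"gripper": 0.1, "linear": [5, 17, 21], "yaw": 0.2}]}}

```text
t: 29.88
tool_pos: [637.8, 191.9, 255.0]
tool_rot: [[0.18, 0.0, 0.984], [-0.984, -0.0, 0.18], [0.0, -1.0, 0.0]]
force: [0.3, -0.1, 0.1]
opening: 39.2
```

Emit:
{"op": "move_arm", "data": {"series": [{"gripper": 0.1, "linear": [1, 3, 0], "yaw": 0}, {"gripper": 0.1, "linear": [1.8, 6.7, -1], "yaw": 0}, {"gripper": 0.1, "linear": [1.8, 6.7, -2], "yaw": 0}, {"gripper": 0.1, "linear": [1.8, 6.7, -2], "yaw": 0}]}}

```text
t: 30.38
tool_pos: [655.1, 256.8, 233.3]
tool_rot: [[0.179, -0.003, 0.984], [-0.984, -0.002, 0.179], [0.001, -1.0, -0.003]]
force: [0.2, 0.1, -0.4]
opening: 39.6
```

```bash
python3 - <<'E'
from h import *
s,im=snap('wrist','w8.png');print(s['t'],s['tool_pos'],np.round(s['tool_rot'],3).tolist(),s['force'],s['opening'])
print(proj('wrist',[[655.7,257.7,217]],s)*.75)
s,im2=snap('top','t8.png')
cv2.imwrite('pics/m8.png',np.hstack([cv2.resize(im,(480,360)),cv2.resize(im2[190:340,270:403],None,fx=2.4,fy=2.4)[:360]])[:,:,::-1])
E
```

```text
30.375 [655.0516911  256.77019587 233.2777    ] [[0.179, -0.003, 0.984], [-0.984, -0.002, 0.179], [0.001, -1.0, -0.003]] [ 0.21747957  0.12012437 -0.44927699] 39.59171369068217
[[236.15436008 219.01440026]]
```

View pics/m8.png

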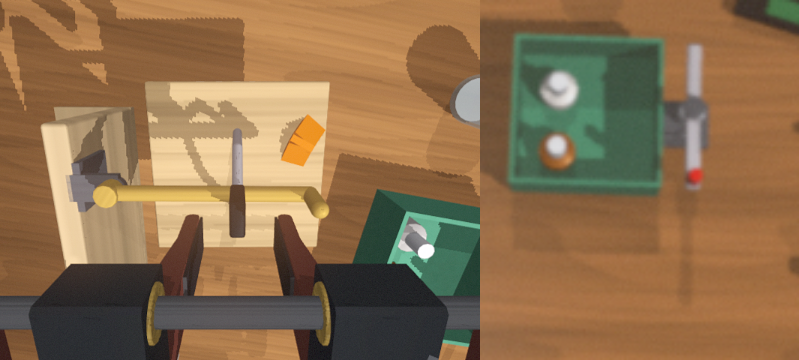

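Emit:
{"op": "move_arm", "data": {"series": [{"gripper": 0.1, "linear": [0.05, 0.1, -2.2], "yaw": 0}, {"gripper": 0.1, "linear": [0.05, 0.1, -4.4], "yaw": 0}, {"gripper": 0.1, "linear": [0.05, 0.1, -4.4], "yaw": 0}, {"gripper": 1, "linear": [0.05, 0.1, -4.4], "yaw": 0}, {"gripper": 1, "linear": [0.05, 0.1, -4.4], "yaw": 0}, {"gripper": 1, "linear": [0.05, 0.1, -4.4], "yaw": 0}, {"gripper": 1, "linear": [0.05, 0.1, -4.4], "yaw": 0}, {"gripper": 1, "linear": [0.05, 0.1, -4.4], "yaw": 0}, {"gripper": 1, "linear": [0.05, 0.1, -4.4], "yaw": 0}]}}

```text
t: 31.6
tool_pos: [656.2, 258.6, 192.0]
tool_rot: [[0.179, 0.001, 0.984], [-0.984, 0.001, 0.179], [-0.0, -1.0, 0.001]]
force: [0.8, 0.1, 4.5]
opening: 9.6
```

Emit:
{"op": "move_arm", "data": {"series": [{"gripper": 1, "linear": [0, 0, 1.2], "yaw": 0}, {"gripper": 1, "linear": [0, 0, 2.6], "yaw": 0}, {"gripper": 1, "linear": [0, 0, 4.3], "yaw": 0}, {"gripper": 1, "linear": [0, 0, 4.3], "yaw": 0}, {"gripper": 1, "linear": [0.35, -2, 4.3], "yaw": 0}, {"gripper": 1, "linear": [0.7, -4, 4.3], "yaw": 0}, {"gripper": 1, "linear": [1.05, -6, 4.3], "yaw": 0}, {"gripper": 1, "linear": [1.4, -8, 4.3], "yaw": 0}, {"gripper": 1, "linear": [1.75, -10, 4.3], "yaw": 0}, {"gripper": 1, "linear": [2.1, -12, 4.3], "yaw": 0}]}}

```text
t: 32.85
tool_pos: [677.2, 136.9, 234.2]
tool_rot: [[0.178, 0.0, 0.984], [-0.984, 0.0, 0.178], [0.0, -1.0, 0.0]]
force: [-0.2, -0.2, -2.0]
opening: 9.8
```

Emit:
{"op": "move_arm", "data": {"series": [{"gripper": 1, "linear": [-1, -2, 0], "yaw": -0.02}, {"gripper": 1, "linear": [-4, -5, 0], "yaw": -0.06}, {"gripper": 1, "linear": [-7, -8.5, 0], "yaw": -0.1}, {"gripper": 1, "linear": [-10, -12, 0], "yaw": -0.14}, {"gripper": 1, "linear": [-12.2, -14.8, 0], "yaw": -0.179}, {"gripper": 1, "linear": [-12.2, -14.8, 0], "yaw": -0.179}, {"gripper": 1, "linear": [-12.2, -14.8, -2], "yaw": -0.179}, {"gripper": 1, "linear": [-12.2, -14.8, -4], "yaw": -0.179}, {"gripper": 1, "linear": [-12.2, -14.8, -4], "yaw": -0.179}]}}

```text
t: 33.98
tool_pos: [554.5, -9.1, 192.1]
tool_rot: [[0.002, -0.004, 1.0], [-1.0, 0.001, 0.002], [-0.001, -1.0, -0.004]]
force: [-0.7, 0.4, -1.9]
opening: 9.9
```

```bash
python3 - <<'E'
from h import *
s,im=snap('wrist','w9.png');print(s['t'],s['tool_pos'],np.round(s['tool_rot'],4).tolist(),s['force'],s['opening'])
z=s['tool_pos'][2]-16-83
print('lid z',z)
P=np.array([[80,-80,14],[80,80,14],[-80,-80,14],[-80,80,14],[28,-57,24]])+[s['tool_pos'][0],s['tool_pos'][1],z]
print(proj('wrist',P,s));print(proj('wrist',np.array([[80,-80,76],[80,80,76],[-80,-80,76]])+[553,-12,0],s))
cv2.imwrite('pics/w9b.png',cv2.resize(im[60:360,180:480],None,fx=2,fy=2)[:,:,::-1])
E
```

```text
33.975 [554.50640075  -9.05016924 192.1037872 ] [[0.0018, -0.0036, 1.0], [-1.0, 0.0006, 0.0018], [-0.0006, -1.0, -0.0036]] [-0.74938753  0.43526803 -1.87312516] 9.912453929858811
lid z 93.10378719834546
[[461.59952771 109.71010961]
 [172.66590731 109.25818848]
 [437.18252206 361.36150247]
 [196.55092076 360.90573811]
 [417.42654058 205.54818256]]
[[450.05550014 112.04140601]
 [193.87879655 111.63993105]
 [429.73327281 339.11613484]]
```

View pics/w9b.png

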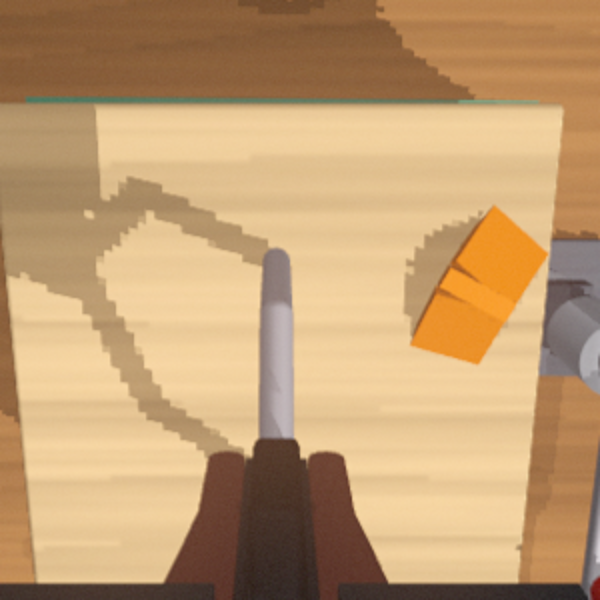

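Emit:
{"op": "move_arm", "data": {"series": [{"gripper": 1, "linear": [0.16, -0.2, 0], "yaw": 0}, {"gripper": 1, "linear": [0.16, -0.2, -0.8], "yaw": 0}, {"gripper": 1, "linear": [0.16, -0.2, -0.8], "yaw": 0}]}}

```text
t: 34.4
tool_pos: [556.4, -11.5, 185.5]
tool_rot: [[0.001, -0.001, 1.0], [-1.0, 0.0, 0.001], [-0.0, -1.0, -0.001]]
force: [0.1, 0.1, -2.1]
opening: 10.1
```

Emit:
{"op": "move_arm", "data": {"series": [{"gripper": 1, "linear": [0, 0, -0.6], "yaw": 0}, {"gripper": 1, "linear": [0, 0, -1.1], "yaw": 0}, {"gripper": 1, "linear": [0, 0, -1.1], "yaw": 0}]}}

```text
t: 34.78
tool_pos: [556.2, -11.5, 174.3]
tool_rot: [[0.001, -0.001, 1.0], [-1.0, 0.0, 0.001], [-0.0, -1.0, -0.001]]
force: [1.5, -0.6, -2.8]
opening: 9.9
```

Emit:
{"op": "move_arm", "data": {"series": [{"gripper": 1, "linear": [0, 0, -0.3], "yaw": 0}, {"gripper": 1, "linear": [0, 0, -0.6], "yaw": 0}, {"gripper": 1, "linear": [0, 0, -0.8], "yaw": 0}, {"gripper": 1, "linear": [0, 0, -0.8], "yaw": 0}]}}

```text
t: 35.28
tool_pos: [556.4, -11.5, 166.9]
tool_rot: [[0.001, -0.0, 1.0], [-1.0, 0.0, 0.001], [-0.0, -1.0, -0.0]]
force: [-0.6, -0.8, -2.5]
opening: 10.5
```

Emit:
{"op": "move_arm", "data": {"series": [{"gripper": 1, "linear": [0, 0, -0.2], "yaw": 0}, {"gripper": 1, "linear": [0, 0, -0.4], "yaw": 0}, {"gripper": 1, "linear": [0, 0, -0.4], "yaw": 0}]}}

```text
t: 35.65
tool_pos: [557.3, -11.6, 165.7]
tool_rot: [[0.001, 0.004, 1.0], [-1.0, -0.0, 0.001], [0.0, -1.0, 0.004]]
force: [0.1, 0.1, 6.4]
opening: 9.8
```

Emit:
{"op": "move_arm", "data": {"series": [{"gripper": 0.1, "linear": [0, 0, 0.2], "yaw": 0}, {"gripper": 0.1, "linear": [0, 0, 0.2], "yaw": 0}, {"gripper": 0.1, "linear": [0, 0, 0.2], "yaw": 0}, {"gripper": 0.1, "linear": [0, 0, 0.2], "yaw": 0}, {"gripper": 0.1, "linear": [0, 0, 3], "yaw": 0}, {"gripper": 0.1, "linear": [0, 0, 8], "yaw": 0.18}, {"gripper": 0.1, "linear": [2, 4, 9], "yaw": 0.36}, {"gripper": 0.1, "linear": [4, 8, 9], "yaw": 0.54}, {"gripper": 0.1, "linear": [6, 12, 9], "yaw": 0.72}, {"gripper": 0.1, "linear": [8, 16, 9], "yaw": 0.9}]}}

```text
t: 36.9
tool_pos: [637.1, 149.8, 252.9]
tool_rot: [[0.787, -0.0, 0.616], [-0.616, -0.0, 0.787], [-0.0, -1.0, -0.0]]
force: [0.3, 0.1, 0.1]
opening: 39.3
```

Emit:
{"op": "move_arm", "data": {"series": [{"gripper": 0.1, "linear": [1.5, 3, 0], "yaw": 0.18}, {"gripper": 0.1, "linear": [2.8, 5.4, 0], "yaw": 0.36}, {"gripper": 0.1, "linear": [2.8, 5.4, 0], "yaw": 0.54}, {"gripper": 0.1, "linear": [2.8, 5.4, 0], "yaw": 0.72}, {"gripper": 0.1, "linear": [2.8, 5.4, 0], "yaw": 0.85}, {"gripper": 0.1, "linear": [2.8, 5.4, 0], "yaw": 0.85}]}}

```text
t: 37.65
tool_pos: [664.6, 202.5, 252.7]
tool_rot: [[0.984, -0.001, -0.178], [0.178, -0.0, 0.984], [-0.001, -1.0, -0.0]]
force: [0.3, -0.3, 0.5]
opening: 39.4
```

```bash
python3 - <<'E'
from h import *
s,im=snap('wrist','w10.png');print(s['t'],s['tool_pos'],np.round(s['tool_rot'],3).tolist(),s['force'],s['opening'])
print(proj('wrist',[[665,203,206]],s)*.75)
s,im2=snap('scene','s10.png');s,im3=snap('top','t10.png')
r=np.vstack([cv2.resize(im2[220:330,250:370],(320,290)),cv2.resize(im3[195:285,275:375],(320,288))])
l=np.vstack([cv2.resize(im,(480,360)),np.zeros((218,480,3),np.uint8)])
cv2.imwrite('pics/m10.png',np.hstack([l,r])[:,:,::-1])
E
```

```text
37.65 [664.57280353 202.50992901 252.73935689] [[0.984, -0.001, -0.178], [0.178, -0.0, 0.984], [-0.001, -1.0, -0.0]] [ 0.26649785 -0.25891423  0.46255789] 39.43193707622852
[[239.6447183  201.58485114]]
```

View pics/m10.png

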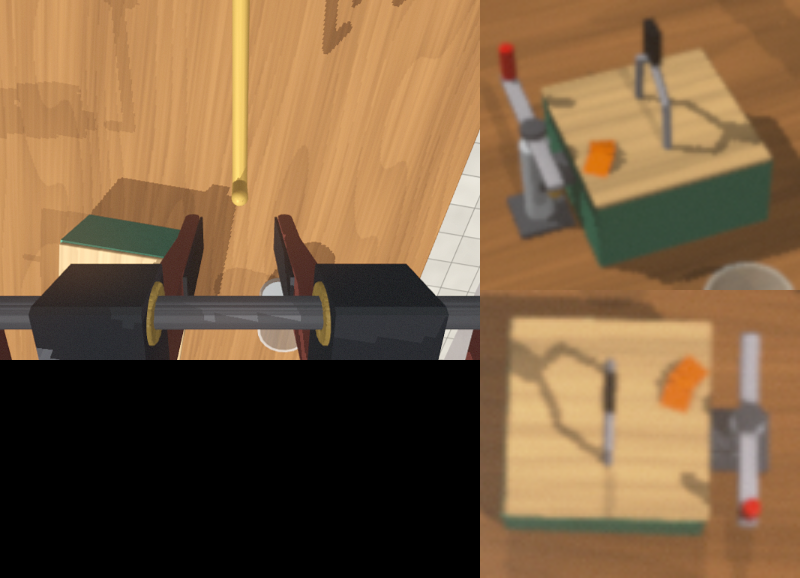

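Stub at (239,192) as expected, lid flat and seated with the cam towards the latch. Folding the peg back.

Emit:
{"op": "move_arm", "data": {"series": [{"gripper": 0.1, "linear": [0, 0, -4], "yaw": 0}, {"gripper": 0.1, "linear": [0, 0, -7.2], "yaw": 0}, {"gripper": 0.1, "linear": [0, 0, -7.2], "yaw": 0}, {"gripper": 1, "linear": [0, 0, -7.2], "yaw": 0}, {"gripper": 1, "linear": [0, 0, -7.2], "yaw": 0}, {"gripper": 1, "linear": [0, 0, -7.2], "yaw": 0}, {"gripper": 1, "linear": [0, 0, -7.2], "yaw": 0}, {"gripper": 1, "linear": [0, 0, -7.2], "yaw": 0}, {"gripper": 1, "linear": [0, 0, -7.2], "yaw": 0}]}}

```text
t: 38.92
tool_pos: [665.1, 202.6, 182.7]
tool_rot: [[0.984, 0.003, -0.179], [0.179, 0.001, 0.984], [0.003, -1.0, 0.0]]
force: [0.9, -0.0, 5.4]
opening: 11.2
```

Emit:
{"op": "move_arm", "data": {"series": [{"gripper": 1, "linear": [-2.61, -0.24, 0], "yaw": -0.175}, {"gripper": 1, "linear": [-5.22, -0.02, 0], "yaw": -0.35}, {"gripper": 1, "linear": [-7.76, 0.65, 0], "yaw": -0.525}, {"gripper": 1, "linear": [-10.14, 1.75, 0], "yaw": -0.7}, {"gripper": 1, "linear": [-12.29, 3.25, 0], "yaw": -0.875}, {"gripper": 1, "linear": [-14.15, 5.1, 0], "yaw": -1.05}, {"gripper": 1, "linear": [-15.65, 7.24, 0], "yaw": -1.225}, {"gripper": 1, "linear": [-16.76, 9.62, 0], "yaw": -1.4}, {"gripper": 1, "linear": [-17.44, 12.15, 0], "yaw": -1.575}, {"gripper": 1, "linear": [-17.44, 12.15, 0], "yaw": -1.575}]}}

```text
t: 40.17
tool_pos: [489.7, 325.5, 182.7]
tool_rot: [[0.175, 0.002, 0.985], [-0.985, 0.001, 0.175], [-0.001, -1.0, 0.002]]
force: [-2.1, 0.5, 7.4]
opening: 11.3
```

Emit:
{"op": "move_arm", "data": {"series": [{"gripper": 1, "linear": [0, 0.3, 0], "yaw": 0}, {"gripper": 1, "linear": [0, 0.5, 0], "yaw": 0}, {"gripper": 1, "linear": [0, 0.5, 0], "yaw": 0}]}}

```text
t: 40.55
tool_pos: [489.7, 326.1, 182.6]
tool_rot: [[0.173, -0.001, 0.985], [-0.985, -0.005, 0.173], [0.005, -1.0, -0.002]]
force: [-5.2, -11.1, 9.5]
opening: 11.3
```

Emit:
{"op": "move_arm", "data": {"series": [{"gripper": 0.1, "linear": [0, -0.4, 0], "yaw": 0}, {"gripper": 0.1, "linear": [0, -0.4, 0], "yaw": 0}, {"gripper": 0.1, "linear": [0, -0.4, 0], "yaw": 0}, {"gripper": 0.1, "linear": [0, -0.4, 2], "yaw": 0}, {"gripper": 0.1, "linear": [0, -0.4, 7], "yaw": 0}, {"gripper": 0.1, "linear": [-0.2, -5, 7], "yaw": -0.05}, {"gripper": 0.1, "linear": [-0.4, -11, 7], "yaw": -0.1}, {"gripper": 0.1, "linear": [-0.6, -17, 7], "yaw": -0.17}, {"gripper": 0.1, "linear": [-0.8, -23, 7], "yaw": -0.17}, {"gripper": 0.1, "linear": [-1, -29, 7], "yaw": -0.17}]}}

```text
t: 41.8
tool_pos: [480.0, 37.4, 253.0]
tool_rot: [[0.006, 0.002, 1.0], [-1.0, 0.0, 0.006], [-0.0, -1.0, 0.002]]
force: [1.3, -0.2, -0.1]
opening: 39.2
```

Emit:
{"op": "move_arm", "data": {"series": [{"gripper": 0.1, "linear": [0, -6, 0], "yaw": 0}, {"gripper": 0.1, "linear": [0, -12, 0], "yaw": 0}, {"gripper": 0.1, "linear": [0, -16, -3], "yaw": 0}, {"gripper": 0.1, "linear": [0, -16, -7], "yaw": 0}, {"gripper": 0.1, "linear": [0, -16, -8], "yaw": 0}, {"gripper": 0.1, "linear": [0, -16, -8], "yaw": 0}]}}

```text
t: 42.55
tool_pos: [480.3, -120.6, 172.1]
tool_rot: [[0.007, 0.0, 1.0], [-1.0, 0.0, 0.007], [-0.0, -1.0, 0.0]]
force: [0.2, -0.1, 0.3]
opening: 39.6
```

```bash
python3 - <<'E'
from h import *
s,im=snap('wrist','w11.png');print(s['t'],s['tool_pos'],np.round(s['tool_rot'],3).tolist(),s['force'],s['opening'])
print(proj('wrist',[[479,-120.5,141]],s))
h=cv2.cvtColor(im,cv2.COLOR_RGB2HSV);m=((h[...,0]<6)|(h[...,0]>174))&(h[...,1]>200)&(h[...,2]>100)
n,l,st,c=cv2.connectedComponentsWithStats(m.astype(np.uint8));print([(st[i].tolist(),c[i].round().tolist()) for i in range(1,n) if st[i,4]>150])
s,t=snap('top','t11.png')
cv2.imwrite('pics/m11.png',np.hstack([cv2.resize(im,(480,360)),cv2.resize(t[165:300,125:215],(310,465))[:360]])[:,:,::-1])
E
```

```text
42.55 [ 480.3313663  -120.5644825   172.10847235] [[0.007, 0.0, 1.0], [-1.0, 0.0, 0.007], [-0.0, -1.0, 0.0]] [ 0.19470765 -0.06762344  0.2825989 ] 39.61783279946728
[[316.48119824 283.89985044]]
[([304, 272, 23, 23, 352], [315.0, 284.0])]
```

View pics/m11.png

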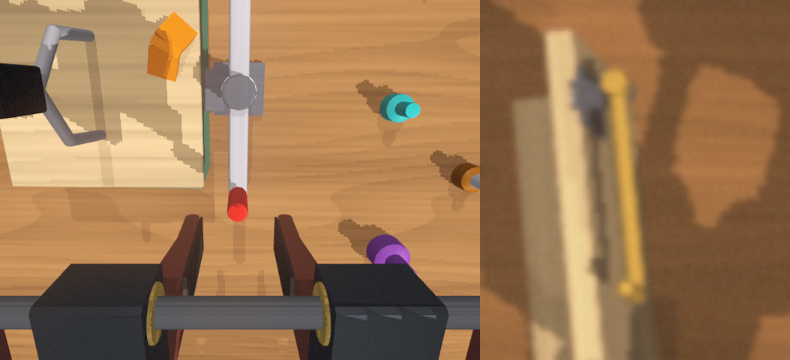

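Emit:
{"op": "move_arm", "data": {"series": [{"gripper": 0.1, "linear": [-0.1, 0, -3], "yaw": 0}, {"gripper": 0.1, "linear": [-0.1, 0, -6.0], "yaw": 0}, {"gripper": 0.1, "linear": [-0.1, 0, -6.0], "yaw": 0}, {"gripper": 1, "linear": [-0.1, 0, -6.0], "yaw": 0}, {"gripper": 1, "linear": [-0.1, 0, -6.0], "yaw": 0}, {"gripper": 1, "linear": [-0.1, 0, -6.0], "yaw": 0}, {"gripper": 1, "linear": [-0.1, 0, -6.0], "yaw": 0}, {"gripper": 1, "linear": [-0.1, 0, -6.0], "yaw": 0}, {"gripper": 1, "linear": [-0.1, 0, -4.6], "yaw": 0}, {"gripper": 1, "linear": [-0.1, 0, -4.6], "yaw": 0}]}}

```text
t: 43.9
tool_pos: [479.6, -121.1, 125.6]
tool_rot: [[0.006, 0.001, 1.0], [-1.0, -0.0, 0.006], [0.0, -1.0, 0.001]]
force: [3.5, 0.5, -3.2]
opening: 13.6
```

Emit:
{"op": "move_arm", "data": {"series": [{"gripper": 1, "linear": [0.09, -1.17, 0], "yaw": 0.157}, {"gripper": 1, "linear": [0.37, -2.32, 0], "yaw": 0.314}, {"gripper": 1, "linear": [0.82, -3.4, 0], "yaw": 0.471}, {"gripper": 1, "linear": [1.43, -4.41, 0], "yaw": 0.628}, {"gripper": 1, "linear": [2.2, -5.3, 0], "yaw": 0.785}, {"gripper": 1, "linear": [3.09, -6.07, 0], "yaw": 0.942}, {"gripper": 1, "linear": [4.1, -6.68, 0], "yaw": 1.1}, {"gripper": 1, "linear": [5.18, -7.13, 0], "yaw": 1.257}, {"gripper": 1, "linear": [6.33, -7.41, 0], "yaw": 1.414}, {"gripper": 1, "linear": [7.5, -7.5, 0], "yaw": 1.57}]}}

```text
t: 45.15
tool_pos: [553.9, -195.0, 123.3]
tool_rot: [[1.0, -0.003, -0.01], [0.01, 0.003, 1.0], [-0.003, -1.0, 0.003]]
force: [0.8, 4.3, -3.4]
opening: 13.4
```

Emit:
{"op": "move_arm", "data": {"series": [{"gripper": 1, "linear": [0.3, 0, 0], "yaw": 0}, {"gripper": 1, "linear": [0.3, 0, -0.6], "yaw": 0}, {"gripper": 1, "linear": [0.3, 0, -1.4], "yaw": 0}, {"gripper": 1, "linear": [0.3, 0, -1.5], "yaw": 0}, {"gripper": 1, "linear": [0.4, 0, -1.5], "yaw": 0}]}}

```text
t: 45.78
tool_pos: [555.6, -195.7, 111.8]
tool_rot: [[1.0, -0.005, -0.002], [0.002, 0.001, 1.0], [-0.005, -1.0, 0.001]]
force: [-14.2, 2.7, 12.5]
opening: 13.6
```

Emit:
{"op": "move_arm", "data": {"series": [{"gripper": 1, "linear": [-0.2, 0, 0.1], "yaw": 0}, {"gripper": 0.1, "linear": [-0.2, 0, 0.1], "yaw": 0}, {"gripper": 0.1, "linear": [-0.2, 0, 0.1], "yaw": 0}, {"gripper": 0.1, "linear": [-0.2, 0, 0.1], "yaw": 0}, {"gripper": 0.1, "linear": [-0.2, 0, 0.1], "yaw": 0}, {"gripper": 0.1, "linear": [-0.2, 0, 4], "yaw": 0}, {"gripper": 0.1, "linear": [-0.2, 0, 10], "yaw": 0}, {"gripper": 0.1, "linear": [-2, -6, 12], "yaw": 0}, {"gripper": 0.1, "linear": [-5, -11, 12], "yaw": 0}, {"gripper": 0.1, "linear": [-8, -16, 12], "yaw": 0}]}}

```text
t: 47.02
tool_pos: [477.4, -357.6, 230.6]
tool_rot: [[1.0, 0.001, -0.005], [0.005, -0.001, 1.0], [0.001, -1.0, -0.001]]
force: [0.1, -0.4, 0.6]
opening: 39.5
```

Emit:
{"op": "move_arm", "data": {"series": [{"gripper": 0.1, "linear": [-4, -4, 0], "yaw": 0}, {"gripper": 0.1, "linear": [-8, -8, 0], "yaw": 0}, {"gripper": 0.1, "linear": [-8, -8, 0], "yaw": 0}]}}

```text
t: 47.4
tool_pos: [395.3, -438.6, 229.8]
tool_rot: [[1.0, -0.001, 0.001], [-0.001, -0.0, 1.0], [-0.001, -1.0, -0.0]]
force: [-0.1, -0.2, 0.0]
opening: 39.3
```

```bash
python3 - <<'E'
from h import *
s,t=snap('top','t12.png');s,c=snap('scene','s12.png');print(s['t'],s['tool_pos'],s['force'])
a=cv2.imread('pics/t0.png')[:,:,::-1]
r=lambda x:cv2.resize(x[195:285,275:405],(400,277),interpolation=cv2.INTER_CUBIC)
p=cv2.resize(t[165:290,125:205],(180,281))
q=cv2.resize(c[210:330,220:370],(360,288),interpolation=cv2.INTER_CUBIC)
o=np.zeros((570,800,3),np.uint8);o[:277,:400]=r(a);o[:277,400:]=r(t);o[280:561,:180]=p;o[280:568,200:560]=q;o[280:520,560:800]=cv2.resize(t,(240,240))
cv2.imwrite('pics/m12.png',o[:,:,::-1])
E
```

```text
47.45 [ 396.93165277 -437.17283165  229.95761305] [ 0.50581416 -0.58525396 -0.62220485]
```

View pics/m12.png

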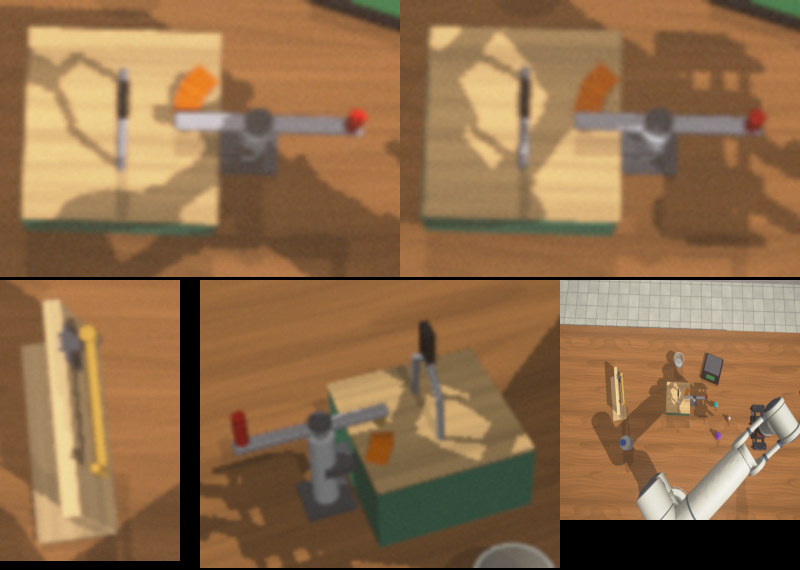

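```bash
python3 -c "
from h import *
print(order.job_done(), env.sense()['t'])"
```

```text
the job is handed in; nothing more can be done
the job is handed in; nothing more can be done
```

The job is done and handed in at about 47 s, in the order asked. I opened the latch, folded the peg out and hung the lid on it. The two topping bottles present (the larger amber one and the white one) went upright into the box. Then I put the lid back, folded the peg away and locked the latch. I saw no red or yellow bottle in the first top and scene pictures.

**Last checks:**
- **Bottles:** both stood upright in the box in the picture taken just before the lid went back on.
- **Lid:** flat on the box with the cam towards the latch, in the same place as in the first picture.
- **Peg:** lies along the panel. I pushed it to its stop, which resisted with about 11 N.
- **Latch:** turned to its locked stop, which resisted with about 14 N. The knob is down at its starting height to about 1 mm.
- **Bystanders:** milk bottle, scale and cup were not handled and look unmoved. The gripper is clear of everything.

No check failed. The one disagreement was that the measured tool height read 2 to 6 mm above the commanded height whenever the gripper closed on something. I allowed for this when setting things down.

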